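# Feed a pipe offcut round the shuttle track into the tacking station

### The job

Load the tacking station: stand the pipe offcut over the spigot of the carrier, then push the loaded carrier along its guide rails and round the corner until it bears on the spring buffer and the spring latch has snapped out into its notch. Ease it along - no forcing, and no lifting the carrier out of its lane - and leave the tin can, the steel block and everything else on the bench where they are.

Things in the scene. Friction and masses are not known exactly. Their poses are not given: they have to be found in the camera images.
- track: Black L-shaped steel plate, 10 mm thick, 247 x 256 mm, screwed to the bench. Origin on its underside at bench height, x and y along its arms. On it two bright metal rails form a lane 50 mm wide: entry straight along y = -81 mm, travelled towards +x from x = -120 to 1; 90 degree left bend about (1, -1), centre-line radius 80; exit straight along x = 81, travelled towards +y to the station.
- guide_rails: The two bent flat-bar guide rails, 8 mm thick, 14 mm high above the plate, fixed to it; they should bear no more than 20 N. Origin 10 mm above the track's origin, same axes.
- bend_centre (a point): Point on the plate's top face, centre of the bend: inner rail face at radius 55 mm, lane centre line 80 mm, outer rail face 105 mm. Axes as the track's.
- carrier: Boat-shaped carrier, 0.4 to 0.7 kg, sliding on the plate with 2 mm play to each rail: 76 x 46 x 26 mm, ends of 23 mm radius, black acetal below, steel top half (12 mm, clear above the rails) with a 19 mm notch, 9 mm deep, in the middle of each side. Friction about 0.4. Push it with 25 N at most. Origin: centre of its underside; x forward along it.
- spigot (a point): Tip of the steel spigot in the middle of the carrier: 32 mm diameter, chamfered, 20 mm high above the carrier's top face; the tip is 46 mm above the carrier's origin.
- offcut_pipe: Loose grey steel pipe offcut standing on the bench: 48 mm outside, bore 40 mm (37 mm at the least), 55 mm high, 0.28 kg. Origin: centre of its lower end, z along its axis. Seated over the spigot, its lower end rests on the carrier's top face, 26 mm above the carrier's origin.
- latch (a joint): Spring latch, brass bolt with red knob in a blue housing on the inner side of the exit straight: metres pushed back, 0 = out, 0.012 = in; 3 to 6 N. Its bevelled nose reaches 8 mm into the lane above the rail. The passing carrier pushes it back about 4 mm (up to 8); it snaps out into the carrier's notch when the carrier is home and then holds it.
- home (a point): Nominal place of the carrier's origin when latched: on the plate's top face, 56 mm up the exit straight (track x 81, y 56 mm). The station (latch and buffer together) is set along the lane for each batch, so the true place is up to 10 mm nearer or farther along track y; this is not measured and must be felt.
- buffer_nominal (a point): Nominal face of the spring buffer at the end of the exit straight (18 mm diameter black rubber head, 18 mm above the plate); truly up to 10 mm nearer or farther, as the station is set. The carrier's nose meets it 4 mm before the latch snaps in; it gives 3 N rising 0.7 N per mm and turns solid after 5.5 mm of travel.
- stub_can: Tin can of electrode stubs, 73 mm diameter, 148 mm high, loose; a bystander. Origin at the centre of its underside.
- spacer_block: Ground steel block, 35 x 50 x 36 mm, loose; a bystander. Origin at the centre of its underside.
There are look-alikes about, which are no part of the job. What is shaped like the offcut_pipe but green or pink is not meant.

How it is judged (in metres and radians):
On the way, in this order (a step that is already met when the one before it is completed fails the run):
1. the pipe offcut stands on the carrier, over the spigot, while the carrier is still in the entry straight (x of offcut_pipe in the frame of carrier between -0.006 and 0.006 m and y of offcut_pipe in the frame of carrier between -0.006 and 0.006 m and z of offcut_pipe in the frame of carrier between 0.022 and 0.03 m and angle between offcut_pipe's own z axis and vertical below 0.1 rad and x of carrier in the frame of track below 0 m), for 0.2 s.
2. the loaded carrier has come round the bend and is passing the latch, bolt pushed back (x of offcut_pipe in the frame of carrier between -0.006 and 0.006 m and y of offcut_pipe in the frame of carrier between -0.006 and 0.006 m and z of offcut_pipe in the frame of carrier between 0.022 and 0.03 m and angle between offcut_pipe's own z axis and vertical below 0.1 rad and x of carrier in the frame of track between 0.071 and 0.091 m and y of carrier in the frame of track above 0.015 m and value of joint latch above 0.0025 m), for 0.03 s.
At the end, for the whole second after the job is handed in: The carrier rests flat at the end of the exit straight with the latch bolt out (under 1.8 mm) in its notch, the pipe stands upright on it over the spigot (within 6 mm of its middle), all at rest (x of offcut_pipe in the frame of carrier between -0.006 and 0.006 m and y of offcut_pipe in the frame of carrier between -0.006 and 0.006 m and z of offcut_pipe in the frame of carrier between 0.022 and 0.03 m and angle between offcut_pipe's own z axis and vertical below 0.1 rad and x of carrier in the frame of track between 0.071 and 0.091 m and y of carrier in the frame of track between 0.043 and 0.073 m and value of joint latch below 0.0018 m and angle between carrier's own z axis and vertical below 0.06 rad and angle between the x axis of carrier and the y axis of track, either way round below 0.12 rad and linear speed of each of carrier, offcut_pipe below 0.01 m/s); the robot touches nothing.
It fails at once if the carrier is jammed or forced: more than 20 N between carrier and guide rails (contact force between carrier and guide_rails above 20 N).
It fails at once if the carrier is shoved with more than 25 N by the gripper or arm (contact force between any of the fingers, the arm and carrier above 25 N).
It fails at once if the pipe is forced against the carrier with more than 40 N (contact force between offcut_pipe and carrier above 40 N).
It fails at once if the carrier is lifted out of its lane or tipped (z of carrier in the frame of track above 0.018 m or angle between carrier's own z axis and vertical above 0.15 rad).
It fails at once if the tin can or the steel block is shifted or tipped (distance of any of stub_can, spacer_block from where it was at the start of the episode above 0.03 m or angle between stub_can's own z axis and vertical above 0.2 rad).
It also fails if it takes over 72 s, if anything falls off the work surface, if the arm or the gripper's body presses on something with over 40 N, if the wrist force passes 120 N, or if a joint passes its speed limit or range.

### The arm

A 6-joint arm with a two-finger parallel gripper is mounted at the origin on the work surface; the furniture and walls round the work are solid. World frame = base frame: x ahead of the robot, y to its left, z up, the work surface at z = 0. Lengths are in mm, angles in degrees, forces in N, time in s.
With the tool pointing down it reaches from about 300 to 850 mm from the base axis. Payload 4.2 kg.
Tool frame: the origin (TCP) lies at the very end of the fingers, on their centre line; the grasp point (between the pads) lies 19 mm behind it (env.grip_depth is the distance from the TCP to the grasp point, in mm); z points along the fingers, y is the line along which they close (so a half turn about z gives the same grasp; the last joint's range is limited). The gripper opens to 91 mm and grips with 3 to 60 N. Pads are 32 mm wide; open, the fingers measure 118 mm over their backs; the gripper's body (76 mm by 178 mm) begins 60 mm behind the grasp point.
Start: joints at [67.093, 18.312, 89.639, -0, 72.044, -1.146], TCP at [213.176, 534.04, 213.976] pointing down, gripper open.
Joint ranges: [-177.97, 177.97], [-48.28, 115.42], [12.27, 149.76], [-77.06, 257.06], [2.81, 150.46], [-146.56, 146.56]. Speed limits (degrees/s): [147.25, 147.25, 180, 180, 180, 180].

### API

Orientations are given as [roll, pitch, yaw] about the fixed x, y, z axes, in that order (R = Rz(yaw) Ry(pitch) Rx(roll)).
In Python, from workcell import env, cams gives the robot as it stands.
- The arm moves only by the tool apply_moves, never from a script. Its argument "deltas" is a list of rows, each a list of 5 numbers: the shift along the tool's x, y, z in m, then the turn about the tool's z in rad, then the opening, from -1 (shut) to 1 (fully open), so that 0 is half open. In form: [[tx, ty, tz, roll, gripper], ...]. A call has 1 to 5 rows; each row is the pose to reach, as a shift and turn from the pose commanded when the call began, along the tool's axes at that moment; what a row does not reach only later rows make up. A row lasts 1/10 s, in which the tool goes at most 50 mm and 8.59 degrees, less where a joint would pass 70% of its speed; a pose out of reach is approached as far as the arm can. A call with a gripper value outside its range is refused whole. The fingers move at their own pace and stop on an object; "grip_force" is the grip in N (left out, the last holds). Time passes only in rows, so rows that repeat a pose let the fingers close. It gives the time, the measured TCP pose, the force, the opening and the grip force at its end, in the units of the state.
- env.state(): the state, without advancing time (a new reading comes with each control period).
- cams.grab_frame(name): name is "side" or "top"; returns the picture (400x640x3 uint8, blue, green, red); there is no depth.
- cams.get_calibration(name): a dict with "mtx" (3x3 intrinsics, pixels), "eye" and "attitude" of the camera in the world. Camera axes: x right, y down, z forward; pixel columns grow to the right and rows downward; lengths in mm; the calibration is good to about 2 mm. A picture is of the moment at which its call begins. get_calibration takes no time and is no camera call.
- env.job_done(): hands the job in; it is judged then, once.
The state is a dict: "time_s": time; "qpos": joint angles; "qvel": joint speeds; "effort": joint torques, N m; "ee_pos": TCP position; "ee_rot": TCP orientation; "force": force on the tool from outside, world axes, zero at the start; "torque": the same for the moment, N m; "gripper_width": finger opening in mm; "gripper_force": force on a finger pad.
Only numpy, scipy, OpenCV 4.12 (cv2) and the standard library are available. Lean on these libraries where they do the work, as an engineer would, in place of code of your own. Each camera call takes 0.05 s, during which the arm holds its last target. There are 200 camera calls.

## Working session

There is one attempt and no reset: what is moved stays moved. The work goes in short steps, Python scripts to look and compute and a tool call to move; the robot and the scene stay as the last step left them, time stands still between calls to the robot, and variables do not carry over. Pictures are saved under pics/ and viewed, at most 10 in all, crops included, and the job is handed in when it is done.

Besides the shell and the picture viewer there is one more tool, called after "Emit:" by a JSON object that holds its "api" and its "payload", one argument or row to a line. apply_moves: Moves the arm, as the interface text tells. Its arguments: {"type":"object","properties":{"deltas":{"type":"array"},"grip_force":{"type":"number"}},"required":["deltas"]}

```bash
mkdir -p pics; cat > h.py <<'E'
import numpy as np, cv2
from workcell import env, cams
E
python3 - <<'E'
from h import *
for n in("side","top"):
    cv2.imwrite(f"pics/{n}0.png",cams.grab_frame(n)); print(n,cams.get_calibration(n))
print(env.state())
E
```

```text
side {'mtx': array([[399.90277502,   0.        , 327.27429515],
       [  0.        , 399.90277502, 192.70917097],
       [  0.        ,   0.        ,   1.        ]]), 'eye': array([1347.26875201,  -66.52635226,  695.3862411 ]), 'attitude': array([-127.25852136,    0.2001498 ,   86.77413471])}
top {'mtx': array([[374.35882844,   0.        , 317.64481897],
       [  0.        , 374.35882844, 197.28165153],
       [  0.        ,   0.        ,   1.        ]]), 'eye': array([ 411.4155466 ,  -15.15036017, 1186.68275821]), 'attitude': array([-174.08807859,   -0.91878063,  -89.47359517])}
{'time_s': 0.1, 'qpos': array([ 6.70928951e+01,  1.83466731e+01,  8.96989562e+01,  1.54664026e-03,
        7.20436844e+01, -1.14452976e+00]), 'qvel': array([-0.05611533, -0.08582101, -0.14144668,  0.0423811 , -0.11299902,
       -0.00130999]), 'effort': array([ 2.35705611e-04, -4.13324332e+01, -2.32511491e+01,  7.29641318e-02,
        4.21954121e-02, -7.85104726e-05]), 'ee_pos': array([212.99165571, 533.61452436, 213.22055126]), 'ee_rot': array([-1.79910733e+02, -3.25426392e-03,  1.58236944e+02]), 'force': array([ 0.39934575, -0.49018876, -0.18835765]), 'torque': array([-0.03920767, -0.05908326,  0.0786115 ]), 'gripper_force': 0.0, 'gripper_width': 91.0701589536781}
```

View pics/top0.png

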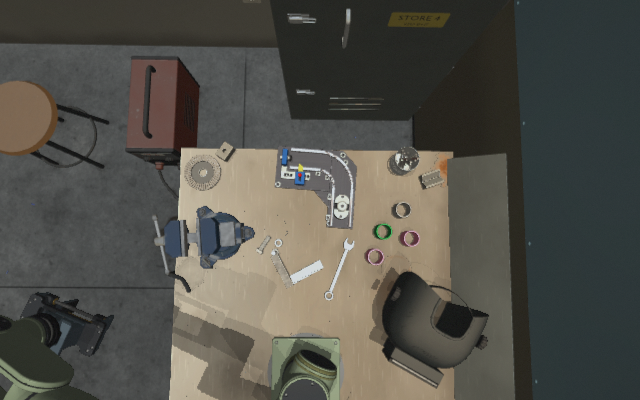

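View pics/side0.png

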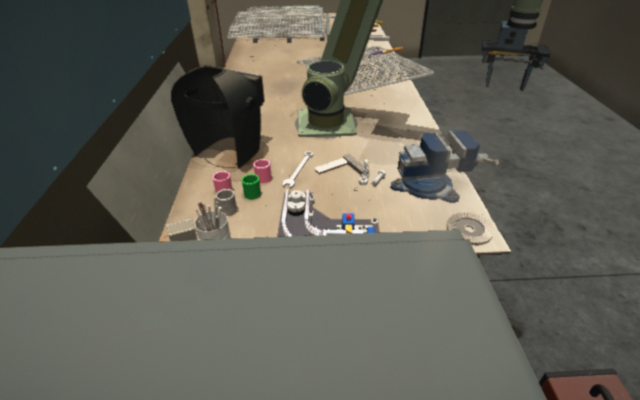

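The top view has up as +x and right as −y. The ring-shaped candidates are grey (402,209), green (383,231), pink (410,238) and pink (375,256). The offcut is the grey one at (402,209). The carrier is at (342,207) in the entry straight, and the station is near (290,170). I'll check this in one close crop.

```bash
python3 - <<'E'
from h import *
a=cv2.imread("pics/top0.png")[140:250,268:428]
cv2.imwrite("pics/c1.png",cv2.resize(a,None,fx=5,fy=5,interpolation=cv2.INTER_CUBIC))
E
```

```text
(no output)
```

View pics/c1.png

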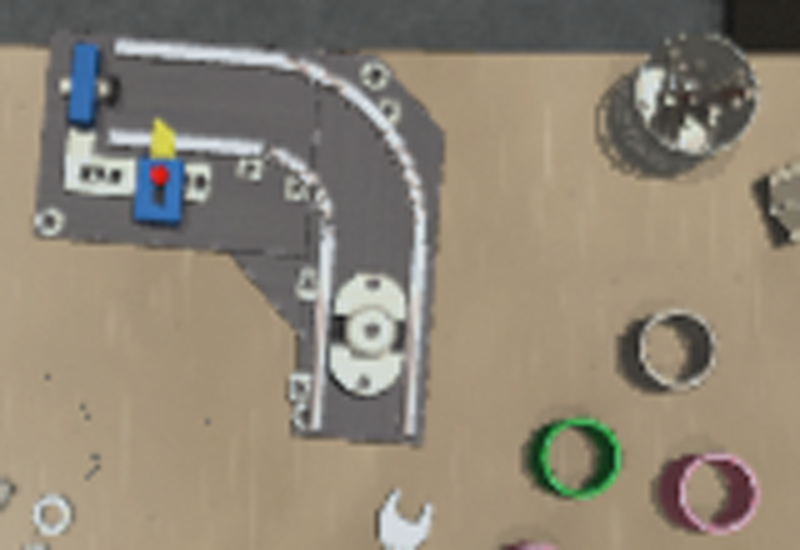

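The grey ring is at crop (676,349), carrier spigot at (372,330), latch knob at (159,175) and buffer head near (113,90). The can and block are clear to the right. Next I'll fit the track pose and positions.

```bash
cat >> h.py <<'E'
from scipy.spatial.transform import Rotation as R
from scipy.optimize import least_squares
def ray(n,px,z):
    c=cams.get_calibration(n); d=R.from_euler('xyz',c['attitude'],degrees=True).as_matrix()@np.linalg.inv(c['mtx'])@np.array([px[0],px[1],1.])
    return (c['eye']+d*(z-c['eye'][2])/d[2])
def proj(n,p):
    c=cams.get_calibration(n); q=c['mtx']@(R.from_euler('xyz',c['attitude'],degrees=True).as_matrix().T@(np.array(p)-c['eye'])); return q[:2]/q[2]
def crop(u,v): return ((u+.5)/5-.5+268,(v+.5)/5-.5+140)
E
python3 - <<'E'
from h import *
W=lambda u,v,z: ray("top",crop(u,v),z)[:2]
L=[("y",-52,(328,240)),("y",-52,(317,425)),("y",-110,(420,230)),("y",-110,(411,425)),("x",52,(115,137)),("x",52,(255,149)),
("x",110,(120,47)),("x",110,(285,61)),("r",109,(352,98)),("r",109,(400,170))]
P=[(k,v,W(*p,24)) for k,v,p in L]
def f(s):
    c,sn=np.cos(s[2]),np.sin(s[2]); o=[]
    for k,v,p in P:
        d=p-s[:2]; x=c*d[0]+sn*d[1]; y=-sn*d[0]+c*d[1]
        o.append({'x':x,'y':y,'r':np.hypot(x-1,y+1)}[k]-v)
    return o
r=least_squares(f,[600,50,0]); print(r.x,np.degrees(r.x[2]),np.round(r.fun,1))
s=r.x;c,sn=np.cos(s[2]),np.sin(s[2])
T=lambda p:np.round([c*(p-s[:2])[0]+sn*(p-s[:2])[1],-sn*(p-s[:2])[0]+c*(p-s[:2])[1]],1)
print("pipe",W(676,349,55),"spigot",W(372,330,56),T(W(372,330,56)))
print("rail ends",T(W(316,430,24)),T(W(411,432,24)),"carrier ends",T(W(372,273,36)),T(W(364,395,36)))
print("nose",T(W(163,120,32)),"bufhousing",T(W(70,90,40)),T(W(98,90,40)), "buf", T(W(118,90,28)))
print("green",W(579,457,55),"can",W(696,95,148),"block",W(785,205,36))
a=cams.grab_frame("side")
u=proj("side",[*W(676,349,55),0]);print(u)
a=a[165:245,180:400];cv2.imwrite("pics/c2.png",cv2.resize(a,None,fx=3.6,fy=3.6,interpolation=cv2.INTER_CUBIC))
E
```

```text
[ 5.68575306e+02 -2.79363010e+01 -5.21892111e-02] -2.990221529904588 [-1.4 -1.2 -0.7 -1.5  1.9 -0.   1.7 -0.5 -1.5 -4.4]
pipe [ 494.54609934 -291.4951064 ] spigot [ 504.11226591 -106.31571365] [-60.3 -81.6]
rail ends [-121.8  -52.8] [-119.4 -111.7] carrier ends [-23.2 -81.2] [-98.9 -80.4]
nose [65.2 54.4] bufhousing [ 78.8 113. ] [79.9 95.6] buf [83.2 84. ]
green [ 428.56559312 -231.75247483] can [ 631.95743673 -282.21643506] block [ 586.68017757 -365.68080549]
[228.07391353 209.76634719]
```

View pics/c2.png

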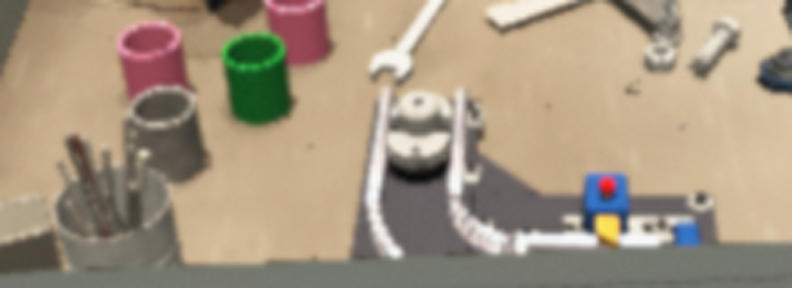

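The fitted track pose is (568.6, −27.9) mm at −3.0°, and the carrier sits at track (−60, −82). The grey pipe at (494.5, −291.5) stands clear of its neighbours. The blue latch housing is about 40 mm high and the buffer housing is lower.

```bash
cat > go.py <<'E'
import sys
from h import *
# usage: go.py [t] x y z [yaw]  -> tool-frame delta (m, rad); 't' = x y in track frame
a=sys.argv[1:]; tr=a[0]=='t'; a=[float(v) for v in a[tr:]]
p=np.array(a[:3])
A=np.radians(-2.99); O=np.array([568.6,-27.9])
M=np.array([[np.cos(A),-np.sin(A)],[np.sin(A),np.cos(A)]])
if tr: p[:2]=O+M@p[:2]
s=env.state(); Q=R.from_euler('xyz',s['ee_rot'],degrees=True)
yaw=a[3] if len(a)>3 else 177
dy=(yaw-s['ee_rot'][2]+180)%360-180
print("delta",np.round(Q.inv().apply(p-s['ee_pos'])/1000,4),"roll",round(-np.radians(dy),3),"now",s['ee_pos'].round(1),"track",(M.T@(s['ee_pos'][:2]-O)).round(1),s['ee_rot'].round(1),"F",s['force'].round(1),"w",round(s['gripper_width'],1),"t",round(s['time_s'],2))
E
python3 go.py 494.5 -291.5 150; python3 -c "
from h import *
print(proj('side',[494.5,-291.5,55]),proj('side',[504.1,-106.3,56]))"
```

```text
delta [-0.5674 -0.662   0.0641] roll -0.327 now [213.  533.7 213.3] track [-384.4  542.3] [-179.9   -0.   158.2] F [-0.1 -0.7 -0.3] w 91.2 t 0.15
[224.87333061 193.71345942] [295.0994132  193.02493938]
```

Emit:
{"api": "apply_moves", "payload": {
  "deltas": [
    [0, 0, -0.05, 0, 1],
    [0, 0, -0.09, 0, 1],
    [0, 0, -0.09, 0, 1]
  ],
  "grip_force": 25
}}

```text
time_s: 0.45
ee_pos: [214.1, 536.4, 310.0]
ee_rot: [179.3, 0.0, 158.2]
force: [-0.2, -0.6, 0.5]
gripper_width: 91.5
gripper_force: 0.0
```

Emit:
{"api": "apply_moves", "payload": {
  "deltas": [
    [-0.567, -0.662, 0, -0.327, 1],
    [-0.567, -0.662, 0, -0.327, 1],
    [-0.567, -0.662, 0, -0.327, 1],
    [-0.567, -0.662, 0, -0.327, 1],
    [-0.567, -0.662, 0, -0.327, 1]
  ]
}}

```text
time_s: 0.95
ee_pos: [293.7, 295.4, 303.2]
ee_rot: [-179.9, -0.0, 177.0]
force: [1.0, 0.9, 0.7]
gripper_width: 91.0
gripper_force: 0.0
```

```bash
python3 go.py 494.5 -291.5 150
```

```text
delta [-0.231  -0.5756  0.1536] roll 0.0 now [293.7 295.4 303.2] track [-291.4  308.5] [-179.9   -0.   177. ] F [1.  0.9 0.7] w 91.0 t 0.95
```

Emit:
{"api": "apply_moves", "payload": {
  "deltas": [
    [-0.231, -0.576, 0.15, 0, 1],
    [-0.231, -0.576, 0.15, 0, 1],
    [-0.231, -0.576, 0.15, 0, 1],
    [-0.231, -0.576, 0.15, 0, 1],
    [-0.231, -0.576, 0.15, 0, 1]
  ]
}}

```text
time_s: 1.45
ee_pos: [371.9, 65.6, 244.4]
ee_rot: [180.0, 0.0, 177.0]
force: [1.1, 0.7, 0.5]
gripper_width: 91.2
gripper_force: 0.0
```

```bash
python3 go.py 494.5 -291.5 150
```

```text
delta [-0.1412 -0.3502  0.0943] roll -0.0 now [371.9  65.6 244.4] track [-201.3   83.1] [180.   0. 177.] F [1.1 0.7 0.5] w 91.2 t 1.45
```

Emit:
{"api": "apply_moves", "payload": {
  "deltas": [
    [-0.141, -0.35, 0.06, 0, 1],
    [-0.141, -0.35, 0.06, 0, 1],
    [-0.141, -0.35, 0.06, 0, 1],
    [-0.141, -0.35, 0.06, 0, 1],
    [-0.141, -0.35, 0.06, 0, 1]
  ]
}}

```text
time_s: 1.95
ee_pos: [452.0, -168.0, 205.0]
ee_rot: [180.0, -0.0, 176.9]
force: [0.8, 0.2, 0.7]
gripper_width: 91.1
gripper_force: 0.0
```

```bash
python3 go.py 494.5 -291.5 100
```

```text
delta [-0.0491 -0.1211  0.1049] roll -0.001 now [ 452. -168.  205.] track [-109.1 -146. ] [180.   -0.  176.9] F [0.8 0.2 0.7] w 91.1 t 1.95
```

Emit:
{"api": "apply_moves", "payload": {
  "deltas": [
    [-0.049, -0.121, 0.06, 0, 1],
    [-0.049, -0.121, 0.06, 0, 1],
    [-0.049, -0.121, 0.1, 0, 1],
    [-0.049, -0.121, 0.1, 0, 1],
    [-0.049, -0.121, 0.1, 0, 1]
  ]
}}

```text
time_s: 2.45
ee_pos: [492.9, -289.7, 102.0]
ee_rot: [179.8, -0.4, 176.9]
force: [-0.4, -0.1, 0.7]
gripper_width: 91.1
gripper_force: 0.0
```

```bash
python3 go.py 494.5 -291.5 23; python3 - <<'E'
from h import *
a=cams.grab_frame("top")[165:265,340:460];cv2.imwrite("pics/c3.png",cv2.resize(a,None,fx=5,fy=5,interpolation=cv2.INTER_CUBIC))
E
```

```text
delta [-0.0022 -0.002   0.0789] roll -0.002 now [ 492.9 -289.7  102. ] track [ -62.  -265.4] [179.8  -0.4 176.9] F [-0.4 -0.1  0.7] w 91.1 t 2.45
```

View pics/c3.png

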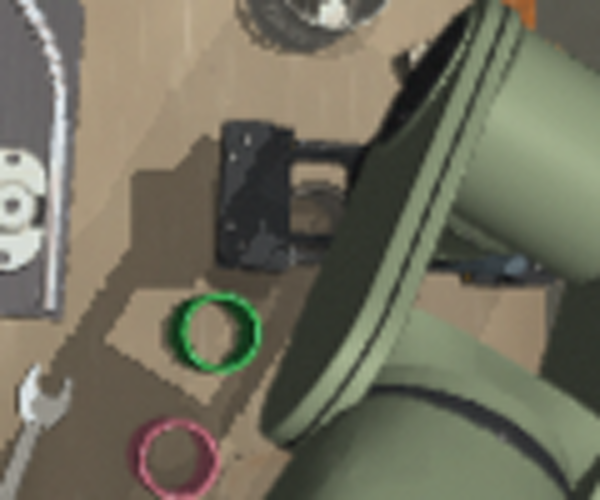

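The gripper stands over the grey pipe, seen between the fingers at crop (320,210). The green ring (220,333) is clear of the fingers, so I'll descend and grip.

Emit:
{"api": "apply_moves", "payload": {
  "deltas": [
    [-0.001, -0.001, 0.04, 0, 1],
    [-0.001, -0.001, 0.079, 0, 1],
    [-0.001, -0.001, 0.079, 0, 1],
    [-0.001, -0.001, 0.079, 0, 1]
  ]
}}

```text
time_s: 2.9
ee_pos: [496.3, -290.0, 28.4]
ee_rot: [-180.0, 0.1, 177.0]
force: [-0.1, -0.4, 0.1]
gripper_width: 91.5
gripper_force: 0.0
```

Emit:
{"api": "apply_moves", "payload": {
  "deltas": [
    [0, 0, 0, 0, -0.1],
    [0, 0, 0, 0, -0.1],
    [0, 0, 0, 0, -0.1],
    [0, 0, 0, 0, -0.1],
    [0, 0, 0, 0, -0.1]
  ],
  "grip_force": 25
}}

```text
time_s: 3.4
ee_pos: [495.9, -290.6, 27.4]
ee_rot: [-180.0, 0.0, 177.0]
force: [0.6, -0.2, 0.4]
gripper_width: 54.1
gripper_force: 0.0
```

Emit:
{"api": "apply_moves", "payload": {
  "deltas": [
    [0, 0, 0.004, 0, -0.2],
    [0, 0, 0.004, 0, -0.2],
    [0, 0, 0.004, 0, -0.2],
    [0, 0, 0.004, 0, -0.2],
    [0, 0, 0.004, 0, -0.2]
  ]
}}

```text
time_s: 3.9
ee_pos: [496.6, -291.4, 24.4]
ee_rot: [-179.9, 0.1, 177.0]
force: [-2.3, -1.1, 9.0]
gripper_width: 47.1
gripper_force: 25.0
```

```bash
python3 go.py 496 -290.6 23
```

```text
delta [0.0007 0.0008 0.0014] roll -0.0 now [ 496.6 -291.4   24.4] track [ -58.1 -266.9] [-1.799e+02  1.000e-01  1.770e+02] F [-2.3 -1.1  9. ] w 47.1 t 3.9
```

Emit:
{"api": "apply_moves", "payload": {
  "deltas": [
    [0, 0, -0.03, 0, -0.2],
    [0, 0, -0.08, 0, -0.2],
    [0, 0, -0.08, 0, -0.2],
    [0, 0, -0.08, 0, -0.2]
  ]
}}

```text
time_s: 4.3
ee_pos: [495.8, -290.4, 103.2]
ee_rot: [-180.0, 0.0, 177.0]
force: [-0.6, 0.7, -3.3]
gripper_width: 47.3
gripper_force: 25.0
```

```bash
python3 go.py 506.2 -106.2 104
```

```text
delta [-0.0007  0.1845 -0.0009] roll -0.001 now [ 495.8 -290.4  103.2] track [ -59. -266.] [-180.    0.  177.] F [-0.6  0.7 -3.3] w 47.3 t 4.3
```

Emit:
{"api": "apply_moves", "payload": {
  "deltas": [
    [-0.001, 0.04, 0, 0, -0.2],
    [-0.001, 0.08, 0, 0, -0.2],
    [-0.001, 0.12, 0, 0, -0.2],
    [-0.001, 0.16, 0, 0, -0.2],
    [-0.001, 0.1845, 0, 0, -0.2]
  ]
}}

```text
time_s: 4.8
ee_pos: [504.2, -103.3, 100.4]
ee_rot: [179.9, -0.3, 177.0]
force: [0.2, -0.7, -2.3]
gripper_width: 47.2
gripper_force: 25.0
```

Emit:
{"api": "apply_moves", "payload": {
  "deltas": [
    [0, 0, 0, 0, -0.2],
    [0, 0, 0, 0, -0.2],
    [0, 0, 0, 0, -0.2]
  ]
}}

```text
time_s: 5.1
ee_pos: [505.8, -106.8, 101.8]
ee_rot: [180.0, -0.1, 176.9]
force: [-0.5, -0.0, -2.7]
gripper_width: 47.2
gripper_force: 25.0
```

```bash
python3 go.py 506.2 -106.2 104; python3 - <<'E'
from h import *
a=cams.grab_frame("side")[150:230,240:360];a=cv2.resize(a,None,fx=6,fy=6,interpolation=cv2.INTER_CUBIC)
cv2.imwrite("pics/c4.png",a)
for p in([504.1,-106.3,79.6],[504.1,-106.3,134.6],[504.1,-106.3,56],[504.1,-106.3,36]):print((proj('side',p)-[240,150]+.5)*6-.5)
E
```

```text
delta [-0.0004  0.0006 -0.0022] roll -0.001 now [ 505.8 -106.8  101.8] track [-58.6 -82.1] [ 1.800e+02 -1.000e-01  1.769e+02] F [-0.5 -0.  -2.7] w 47.2 t 5.1
[330.25750019 217.39103728]
[323.3288776 111.816989 ]
[333.0964792 260.6496363]
[335.44291015 296.40309395]
```

View pics/c4.png

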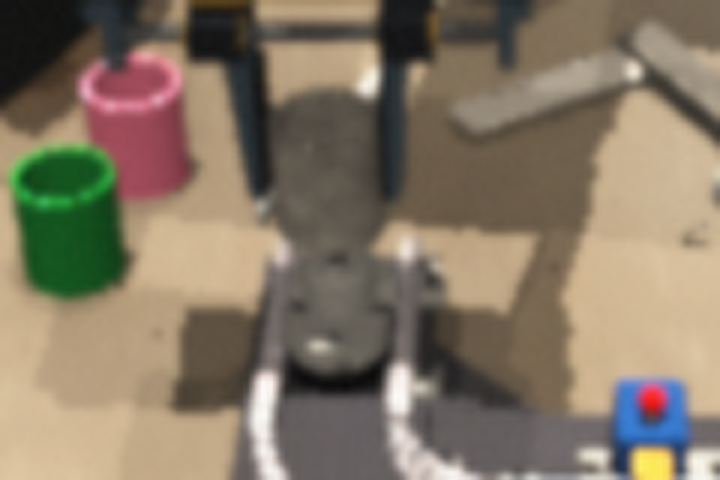

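The pipe hangs at column ≈329 and the carrier is at ≈340, against a predicted 335. I'll shift about +1 mm in y and lower gently.

Emit:
{"api": "apply_moves", "payload": {
  "deltas": [
    [0, 0.0015, 0.01, 0, -0.2],
    [0, 0.0015, 0.019, 0, -0.2],
    [0, 0.0015, 0.019, 0, -0.2],
    [0, 0.0015, 0.022, 0, -0.2],
    [0, 0.0015, 0.024, 0, -0.2]
  ]
}}

```text
time_s: 5.65
ee_pos: [506.6, -104.9, 78.7]
ee_rot: [180.0, 0.0, 177.0]
force: [0.6, -0.0, -1.9]
gripper_width: 47.3
gripper_force: 25.0
```

Emit:
{"api": "apply_moves", "payload": {
  "deltas": [
    [0, 0, 0.002, 0, -0.2],
    [0, 0, 0.004, 0, -0.2],
    [0, 0, 0.004, 0, -0.2]
  ]
}}

```text
time_s: 5.95
ee_pos: [506.4, -104.7, 74.8]
ee_rot: [180.0, -0.0, 177.0]
force: [0.3, 0.1, -3.5]
gripper_width: 47.3
gripper_force: 25.0
```

Emit:
{"api": "apply_moves", "payload": {
  "deltas": [
    [0, 0, 0.003, 0, -0.2],
    [0, 0, 0.006, 0, -0.2],
    [0, 0, 0.008, 0, -0.2],
    [0, 0, 0.009, 0, -0.2]
  ]
}}

```text
time_s: 6.35
ee_pos: [506.4, -104.7, 65.6]
ee_rot: [180.0, -0.0, 177.0]
force: [0.2, -0.1, -3.1]
gripper_width: 47.0
gripper_force: 25.0
```

Emit:
{"api": "apply_moves", "payload": {
  "deltas": [
    [0, 0, 0.001, 0, -0.2],
    [0, 0, 0.002, 0, -0.2],
    [0, 0, 0.002, 0, -0.2]
  ]
}}

```text
time_s: 6.65
ee_pos: [506.5, -104.8, 63.8]
ee_rot: [180.0, -0.0, 177.0]
force: [-0.8, 0.2, -2.4]
gripper_width: 47.2
gripper_force: 25.0
```

Emit:
{"api": "apply_moves", "payload": {
  "deltas": [
    [0, 0, 0.001, 0, -0.2],
    [0, 0, 0.002, 0, -0.2],
    [0, 0, 0.002, 0, -0.2]
  ]
}}

```text
time_s: 6.95
ee_pos: [506.4, -104.8, 61.8]
ee_rot: [180.0, -0.0, 177.0]
force: [0.6, -0.3, -2.0]
gripper_width: 47.0
gripper_force: 25.0
```

Emit:
{"api": "apply_moves", "payload": {
  "deltas": [
    [0, 0, 0.001, 0, -0.2],
    [0, 0, 0.001, 0, -0.2]
  ]
}}

```text
time_s: 7.15
ee_pos: [506.5, -104.8, 60.8]
ee_rot: [180.0, -0.0, 177.0]
force: [-0.1, -0.1, -2.6]
gripper_width: 47.3
gripper_force: 25.0
```

Emit:
{"api": "apply_moves", "payload": {
  "deltas": [
    [0, 0, 0.001, 0, -0.2],
    [0, 0, 0.001, 0, -0.2]
  ]
}}

```text
time_s: 7.35
ee_pos: [506.7, -104.8, 60.5]
ee_rot: [180.0, 0.0, 177.0]
force: [-1.1, 0.6, 4.1]
gripper_width: 47.2
gripper_force: 25.0
```

Emit:
{"api": "apply_moves", "payload": {
  "deltas": [
    [0, 0, 0.0005, 0, -0.2],
    [0, 0, 0.001, 0, -0.2],
    [0, 0, 0.001, 0, -0.2]
  ]
}}

```text
time_s: 7.65
ee_pos: [506.7, -104.8, 60.3]
ee_rot: [-180.0, 0.1, 177.0]
force: [-3.7, 0.7, 10.5]
gripper_width: 47.3
gripper_force: 25.0
```

The pipe is seated at z 60.4, 20 mm below the spigot tip. I'll unload the downward force and start easing forward (track +x is tool −x).

Emit:
{"api": "apply_moves", "payload": {
  "deltas": [
    [0, 0, -0.0012, 0, -0.2],
    [0, 0, -0.0012, 0, -0.2],
    [0, 0, -0.0012, 0, -0.2]
  ]
}}

```text
time_s: 7.95
ee_pos: [506.8, -104.8, 60.4]
ee_rot: [-180.0, 0.0, 177.0]
force: [-0.9, 0.2, 4.6]
gripper_width: 47.2
gripper_force: 25.0
```

Emit:
{"api": "apply_moves", "payload": {
  "deltas": [
    [-0.002, 0, 0, 0, -0.2],
    [-0.004, 0, 0, 0, -0.2],
    [-0.006, 0, 0, 0, -0.2],
    [-0.008, 0, 0, 0, -0.2],
    [-0.01, 0, 0, 0, -0.2]
  ]
}}

```text
time_s: 8.45
ee_pos: [510.2, -104.8, 60.8]
ee_rot: [180.0, -0.8, 177.0]
force: [-17.4, -0.5, 24.4]
gripper_width: 47.2
gripper_force: 25.0
```

```bash
python3 go.py t 2.2 -80.5 60.8
```

```text
delta [-0.0565 -0.0007 -0.0008] roll 0.001 now [ 510.2 -104.8   60.8] track [-54.3 -79.8] [180.   -0.8 177. ] F [-17.4  -0.5  24.4] w 47.2 t 8.45
```

Pressing forward deflects the wrist and loads the pipe downward, giving 24 N. I'll back off and raise the pipe by about 2–3 mm so it pushes only sideways on the spigot.

Emit:
{"api": "apply_moves", "payload": {
  "deltas": [
    [0.004, 0, 0, 0, -0.2],
    [0.007, 0, -0.001, 0, -0.2],
    [0.007, 0, -0.003, 0, -0.2],
    [0.007, 0, -0.003, 0, -0.2]
  ]
}}

```text
time_s: 8.85
ee_pos: [509.6, -104.9, 62.8]
ee_rot: [180.0, -0.0, 177.0]
force: [-0.1, -0.4, -3.2]
gripper_width: 47.0
gripper_force: 25.0
```

```bash
python3 go.py t 2.2 -80.5 60.8
```

```text
delta [-0.0571 -0.0005  0.002 ] roll -0.0 now [ 509.6 -104.9   62.8] track [-54.9 -80. ] [180.  -0. 177.] F [-0.1 -0.4 -3.2] w 47.0 t 8.85
```

Emit:
{"api": "apply_moves", "payload": {
  "deltas": [
    [-0.001, 0, 0, 0, -0.2],
    [-0.002, 0, 0, 0, -0.2],
    [-0.003, 0, 0, 0, -0.2],
    [-0.003, 0, 0, 0, -0.2]
  ]
}}

```text
time_s: 9.25
ee_pos: [512.4, -105.0, 62.8]
ee_rot: [180.0, -0.0, 177.0]
force: [-2.4, -0.5, -2.7]
gripper_width: 47.1
gripper_force: 25.0
```

Emit:
{"api": "apply_moves", "payload": {
  "deltas": [
    [-0.001, 0, 0, 0, -0.2],
    [-0.002, 0, 0, 0, -0.2],
    [-0.003, 0, 0, 0, -0.2]
  ]
}}

```text
time_s: 9.55
ee_pos: [515.7, -105.2, 63.0]
ee_rot: [180.0, 0.0, 177.0]
force: [-2.3, -0.7, -4.2]
gripper_width: 47.1
gripper_force: 25.0
```

It now slides with about 2.5 N, so I'll continue along the entry straight.

Emit:
{"api": "apply_moves", "payload": {
  "deltas": [
    [-0.003, 0, 0, 0, -0.2],
    [-0.006, 0, 0, 0, -0.2],
    [-0.009, 0, 0, 0, -0.2],
    [-0.012, 0, 0, 0, -0.2],
    [-0.015, 0, 0, 0, -0.2]
  ]
}}

```text
time_s: 10.05
ee_pos: [530.8, -106.0, 63.1]
ee_rot: [180.0, -0.0, 177.0]
force: [-2.0, 0.4, -3.4]
gripper_width: 47.2
gripper_force: 25.0
```

Emit:
{"api": "apply_moves", "payload": {
  "deltas": [
    [-0.003, 0, 0, 0, -0.2],
    [-0.006, 0, 0, 0, -0.2],
    [-0.009, 0, 0, 0, -0.2],
    [-0.012, 0, 0, 0, -0.2],
    [-0.015, 0, 0, 0, -0.2]
  ]
}}

```text
time_s: 10.55
ee_pos: [545.6, -106.9, 63.1]
ee_rot: [-180.0, -0.0, 177.0]
force: [-2.8, -0.9, -3.5]
gripper_width: 47.2
gripper_force: 25.0
```

```bash
python3 go.py t 5.5 -80.5 63
```

```text
delta [-0.0243 -0.0003  0.0001] roll -0.0 now [ 545.6 -106.9   63.1] track [-18.8 -80.1] [-180.   -0.  177.] F [-2.8 -0.9 -3.5] w 47.2 t 10.55
```

Emit:
{"api": "apply_moves", "payload": {
  "deltas": [
    [-0.004, 0, 0, 0, -0.2],
    [-0.008, 0, 0, 0, -0.2],
    [-0.012, 0, 0, 0, -0.2],
    [-0.016, 0, 0, 0, -0.2],
    [-0.02, 0, 0, 0, -0.2]
  ]
}}

```text
time_s: 11.05
ee_pos: [565.7, -108.1, 63.1]
ee_rot: [-180.0, -0.0, 177.0]
force: [-2.5, -1.6, -3.1]
gripper_width: 47.3
gripper_force: 25.0
```

```bash
python3 go.py t 6.5 -80.5 63;  python3 - <<'E'
from h import *
prev=None
for th in range(0,91,3):
    t=np.radians(th); p=np.array([3+80*np.sin(t)+3.5*np.cos(t),-.5-80*np.cos(t)+3.5*np.sin(t)])
    if th%15==0: b=p; print("from TCP",p.round(1))
    else: print((np.array([-1,1])*(p-b)).round(1),end=' ')
    if th%15==12:
        t=np.radians(th+3); q=np.array([3+80*np.sin(t)+3.5*np.cos(t),-.5-80*np.cos(t)+3.5*np.sin(t)]); print((np.array([-1,1])*(q-b)).round(1))
E
```

```text
delta [-0.0052 -0.0003  0.0001] roll -0.0 now [ 565.7 -108.1   63.1] track [  1.3 -80.2] [-180.   -0.  177.] F [-2.5 -1.6 -3.1] w 47.3 t 11.05
from TCP [  6.5 -80.5]
[-4.2  0.3] [-8.3  0.8] [-12.5   1.5] [-16.6   2.5] [-20.6   3.6]
from TCP [ 27.1 -76.9]
[-4.   1.4] [-7.9  2.9] [-11.7   4.7] [-15.4   6.7] [-18.9   8.8]
from TCP [ 46. -68.]
[-3.5  2.3] [-6.8  4.9] [-10.    7.6] [-13.1  10.4] [-16.   13.4]
from TCP [ 62.  -54.6]
[-2.8  3.2] [-5.3  6.5] [-7.7  9.9] [-10.   13.5] [-12.   17.1]
from TCP [ 74.  -37.5]
[-1.8  3.8] [-3.5  7.6] [-4.9 11.6] [-6.1 15.6] [-7.1 19.6]
from TCP [ 81.2 -17.8]
[-0.8  4.1] [-1.4  8.3] [-1.7 12.4] [-1.9 16.6] [-1.8 20.8]
from TCP [83.  3.]
```

Emit:
{"api": "apply_moves", "payload": {
  "deltas": [
    [-0.005, 0, 0, 0, -0.2],
    [-0.0095, 0.0002, 0, 0, -0.2],
    [-0.0135, 0.0006, 0, 0, -0.2],
    [-0.0177, 0.0012, 0, 0, -0.2],
    [-0.0218, 0.0022, 0, 0, -0.2]
  ]
}}

```text
time_s: 11.55
ee_pos: [587.9, -106.9, 63.2]
ee_rot: [-180.0, 0.0, 177.0]
force: [-3.3, -2.1, -2.9]
gripper_width: 47.1
gripper_force: 25.0
```

```bash
python3 go.py t 27.1 -76.9 63
```

```text
delta [-0.0037  0.001   0.0002] roll -0.0 now [ 587.9 -106.9   63.2] track [ 23.4 -77.9] [-180.    0.  177.] F [-3.3 -2.1 -2.9] w 47.1 t 11.55
```

Emit:
{"api": "apply_moves", "payload": {
  "deltas": [
    [-0.0037, 0.001, 0, 0, -0.2],
    [-0.0077, 0.0024, 0, 0, -0.2],
    [-0.0116, 0.0039, 0, 0, -0.2],
    [-0.0154, 0.0057, 0, 0, -0.2],
    [-0.0191, 0.0077, 0, 0, -0.2]
  ]
}}

```text
time_s: 12.05
ee_pos: [605.1, -100.6, 62.8]
ee_rot: [-179.9, -0.3, 177.0]
force: [-5.5, -4.0, -0.7]
gripper_width: 47.0
gripper_force: 25.0
```

```bash
python3 go.py t 46 -68 63
```

```text
delta [-0.0058  0.0027 -0.0002] roll 0.0 now [ 605.1 -100.6   62.8] track [ 40.2 -70.7] [-179.9   -0.3  177. ] F [-5.5 -4.  -0.7] w 47.0 t 12.05
```

Emit:
{"api": "apply_moves", "payload": {
  "deltas": [
    [-0.0018, 0.0011, -0.0003, 0, -0.2],
    [-0.0035, 0.0022, -0.0005, 0, -0.2],
    [-0.0053, 0.0034, -0.0005, 0, -0.2],
    [-0.007, 0.0045, -0.0005, 0, -0.2]
  ]
}}

```text
time_s: 12.45
ee_pos: [611.8, -97.2, 63.4]
ee_rot: [-179.9, -0.3, 177.0]
force: [-6.8, -5.5, -0.8]
gripper_width: 47.3
gripper_force: 25.0
```

```bash
python3 go.py t 49.5 -65.7 63; python3 - <<'E'
from h import *
a=cams.grab_frame("top")[140:250,268:428]
cv2.imwrite("pics/c5.png",cv2.resize(a,None,fx=5,fy=5,interpolation=cv2.INTER_CUBIC))
E
```

```text
delta [-0.0027  0.0012  0.0004] roll 0.001 now [611.8 -97.2  63.4] track [ 46.8 -66.9] [-179.9   -0.3  177. ] F [-6.8 -5.5 -0.8] w 47.3 t 12.45
```

View pics/c5.png

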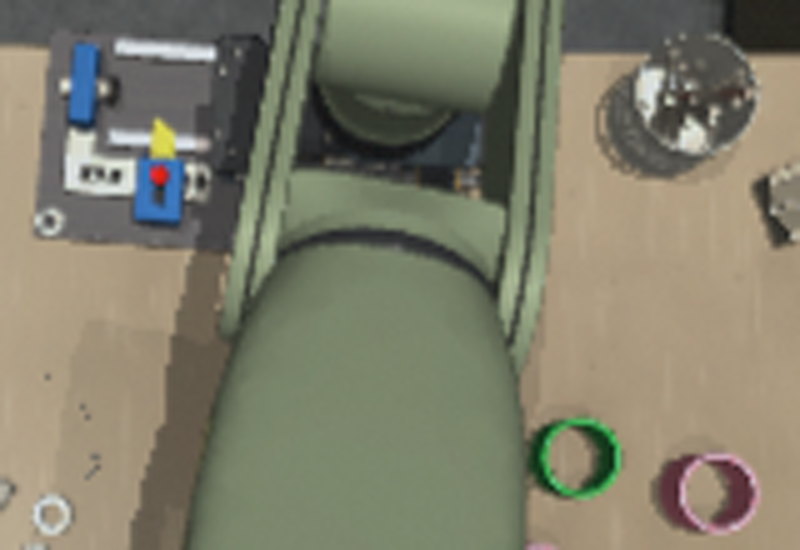

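The arm hides the carrier from above. The push is purely tangential and has risen to 8.7 N. I'll turn the tool with the bend so that bore friction helps the steering, after checking the knob height and the joint 6 margin.

```bash
cat > seg.py <<'E'
import sys
from h import *
# seg.py cx cy cyaw | th...: rows from commanded track TCP (cx,cy,yaw) to bend-angle points (yaw turned k deg)
a=[float(v) for v in sys.argv[1:4]]
for w in sys.argv[4:]:
    x,y,yaw=[float(v) for v in w.split(',')]
    d=np.array([x-a[0],y-a[1]]); ph=np.radians(a[2]-177)  # tool x=-track x, tool y=+track y at yaw 177, turned by ph
    X=np.array([-np.cos(ph),-np.sin(ph)]);Y=np.array([-np.sin(ph),np.cos(ph)])
    print(np.round([d@X/1000,d@Y/1000,-np.radians(yaw-a[2])],4).tolist())
E
python3 - <<'E'
from h import *
def f(p): return np.r_[proj('top',p)-crop(159,175),proj('side',p)-[348.3,216.9]]
r=least_squares(f,[600,60,40]);print(r.x,r.fun.round(1),env.state()['qpos'].round(1))
E
```

```text
[599.10730092  25.10394901  47.79651794] [-0.2 -0.  -0.2  0. ] [-10.   29.5  94.9  -0.2  55.9 -96.9]
```

Emit:
{"api": "apply_moves", "payload": {
  "deltas": [
    [0, 0, 0, -0.08, -0.2],
    [0, 0, 0, -0.16, -0.2],
    [0, 0, 0, -0.24, -0.2]
  ]
}}

```text
time_s: 12.8
ee_pos: [613.5, -95.4, 63.3]
ee_rot: [179.9, -0.1, -169.1]
force: [-4.1, -0.4, -2.3]
gripper_width: 47.3
gripper_force: 25.0
```

Turning the tool relieved the force to 4 N. The knob is at z≈48, which clears the fingers.

```bash
python3 seg.py 49.5 -65.7 190.8 52.8,-63.1,193.5 56,-60.4,196 59.1,-57.6,198.5 62,-54.6,201 ; echo; python3 seg.py 62 -54.6 201 64.8,-51.4,203 67.3,-48.1,205 69.7,-44.7,207 72,-41.1,209 74,-37.5,211;echo; python3 seg.py 74 -37.5 211 75.8,-33.7,213 77.5,-29.9,215 78.9,-25.9,217 80.1,-21.9,219 81.2,-17.8,221;echo; python3 seg.py 81.2 -17.8 221 82,-13.7,222 82.6,-9.5,223 82.9,-5.4,224 83.1,-1.2,225 83,3,225
```

```text
[-0.0038, 0.0017, -0.0471]
[-0.0076, 0.0036, -0.0908]
[-0.0113, 0.0056, -0.1344]
[-0.0148, 0.0078, -0.178]

[-0.0039, 0.0018, -0.0349]
[-0.0075, 0.0038, -0.0698]
[-0.0111, 0.0059, -0.1047]
[-0.0146, 0.0083, -0.1396]
[-0.0179, 0.0107, -0.1745]

[-0.0036, 0.0021, -0.0349]
[-0.0072, 0.0043, -0.0698]
[-0.0105, 0.0069, -0.1047]
[-0.0138, 0.0095, -0.1396]
[-0.017, 0.0123, -0.1745]

[-0.0034, 0.0024, -0.0175]
[-0.0068, 0.005, -0.0349]
[-0.0098, 0.0077, -0.0524]
[-0.0129, 0.0106, -0.0698]
[-0.0157, 0.0137, -0.0698]
```

Emit:
{"api": "apply_moves", "payload": {
  "deltas": [
    [-0.0038, 0.0017, 0, -0.047, -0.2],
    [-0.0076, 0.0036, 0, -0.091, -0.2],
    [-0.0113, 0.0056, 0, -0.134, -0.2],
    [-0.0148, 0.0078, 0, -0.178, -0.2]
  ]
}}

```text
time_s: 13.2
ee_pos: [625.3, -86.0, 63.3]
ee_rot: [179.9, -0.3, -158.9]
force: [-6.5, -3.8, -0.8]
gripper_width: 47.3
gripper_force: 25.0
```

```bash
python3 go.py t 62 -54.6 63 201
```

```text
delta [-0.0023 -0.0005  0.0003] roll 0.001 now [625.3 -86.   63.3] track [ 59.7 -55. ] [ 179.9   -0.3 -158.9] F [-6.5 -3.8 -0.8] w 47.3 t 13.2
```

Emit:
{"api": "apply_moves", "payload": {
  "deltas": [
    [-0.0025, 0.0022, 0, -0.06, -0.2],
    [-0.0045, 0.0035, 0, -0.1, -0.2],
    [-0.0068, 0.0048, 0, -0.13, -0.2],
    [-0.0088, 0.006, 0, -0.15, -0.2],
    [-0.0108, 0.0069, 0, -0.16, -0.2]
  ]
}}

```text
time_s: 13.7
ee_pos: [634.0, -75.9, 63.5]
ee_rot: [180.0, -0.2, -149.8]
force: [-6.6, -5.2, -0.5]
gripper_width: 46.9
gripper_force: 25.0
```

```bash
python3 go.py t 69.2 -44 63 210.2
```

```text
delta [-0.0015 -0.0003  0.0005] roll -0.001 now [634.  -75.9  63.5] track [ 67.8 -44.6] [ 180.    -0.2 -149.8] F [-6.6 -5.2 -0.5] w 46.9 t 13.7
```

```bash
python3 seg.py 69.2 -44 210.2 69.7,-42,212.5 70.9,-39,214 72.4,-36.3,216 73.5,-33.2,218 74.8,-30,219
```

```text
[-0.0015, 0.0014, -0.0401]
[-0.0042, 0.0033, -0.0663]
[-0.0069, 0.0047, -0.1012]
[-0.0095, 0.0067, -0.1361]
[-0.0124, 0.0086, -0.1536]
```

Emit:
{"api": "apply_moves", "payload": {
  "deltas": [
    [-0.0015, 0.0014, 0, -0.04, -0.2],
    [-0.0042, 0.0033, 0, -0.066, -0.2],
    [-0.0069, 0.0047, 0, -0.101, -0.2],
    [-0.0095, 0.0067, 0, -0.136, -0.2],
    [-0.0124, 0.0086, 0, -0.154, -0.2]
  ]
}}

```text
time_s: 14.2
ee_pos: [641.1, -63.8, 64.0]
ee_rot: [-179.8, -0.2, -140.9]
force: [-4.6, -10.2, -1.1]
gripper_width: 46.9
gripper_force: 25.0
```

```bash
python3 go.py t 74.8 -30 63 219;python3 seg.py 74.8 -30 219 75.8,-27,220 76.9,-24,221 77.9,-21,222 78.7,-18,223 79.3,-15,224
```

```text
delta [-0.0018  0.0012  0.001 ] roll 0.001 now [641.1 -63.8  64. ] track [ 74.3 -32.1] [-179.8   -0.2 -140.9] F [ -4.6 -10.2  -1.1] w 46.9 t 14.2
[-0.0028, 0.0016, -0.0175]
[-0.0056, 0.0031, -0.0349]
[-0.0083, 0.0046, -0.0524]
[-0.0109, 0.0063, -0.0698]
[-0.0134, 0.0081, -0.0873]
```

Emit:
{"api": "apply_moves", "payload": {
  "deltas": [
    [0, 0, 0.0004, -0.05, -0.2],
    [0, 0, 0.0006, -0.1, -0.2],
    [0, 0, 0.0006, -0.1, -0.2]
  ]
}}

```text
time_s: 14.5
ee_pos: [641.7, -61.9, 63.0]
ee_rot: [-179.9, 0.0, -135.4]
force: [-1.2, -3.3, -3.0]
gripper_width: 47.2
gripper_force: 25.0
```

```bash
python3 go.py t 74.8 -30 63 224.7;python3 seg.py 74.8 -30 224.7 75.8,-27.5,227 76.9,-25,228 77.7,-22.5,229 78.5,-20,230
```

```text
delta [-0.0001  0.0001  0.    ] roll -0.001 now [641.7 -61.9  63. ] track [ 74.8 -30.1] [-179.9    0.  -135.4] F [-1.2 -3.3 -3. ] w 47.2 t 14.5
[-0.0025, 0.0009, -0.0401]
[-0.0051, 0.0018, -0.0576]
[-0.0075, 0.0029, -0.075]
[-0.0099, 0.004, -0.0925]
```

Turning relieves it again, but joint 6 is near its limit. I'll lower, release, turn back 50° and regrip.

Emit:
{"api": "apply_moves", "payload": {
  "deltas": [
    [0, 0, 0.001, 0, -0.2],
    [0, 0, 0.002, 0, -0.2],
    [0, 0, 0.002, 0, 0.45],
    [0, 0, 0.002, 0, 0.45],
    [0, 0, 0.002, 0, 0.45]
  ]
}}

```text
time_s: 15.0
ee_pos: [642.1, -61.0, 61.5]
ee_rot: [-180.0, 0.1, -135.4]
force: [0.2, 1.4, -0.7]
gripper_width: 65.5
gripper_force: 0.0
```

Emit:
{"api": "apply_moves", "payload": {
  "deltas": [
    [0, 0, 0, 0.12, 0.45],
    [0, 0, 0, 0.26, 0.45],
    [0, 0, 0, 0.4, 0.45],
    [0, 0, 0, 0.54, 0.45],
    [0, 0, 0, 0.68, 0.45]
  ]
}}

```text
time_s: 15.5
ee_pos: [641.8, -61.2, 61.3]
ee_rot: [180.0, 0.1, -174.7]
force: [-1.0, 0.1, 0.1]
gripper_width: 66.1
gripper_force: 0.0
```

Emit:
{"api": "apply_moves", "payload": {
  "deltas": [
    [0, 0, 0, 0.12, 0.45],
    [0, 0, 0, 0.19, 0.45],
    [0, 0, 0, 0.19, 0.45]
  ]
}}

```text
time_s: 15.8
ee_pos: [641.7, -61.3, 61.3]
ee_rot: [180.0, 0.1, 174.8]
force: [-1.2, 1.0, -0.5]
gripper_width: 66.1
gripper_force: 0.0
```

```bash
python3 go.py t 74.8 -30 63 177; python3 - <<'E'
from h import *
a=cams.grab_frame("side")[170:250,270:390];cv2.imwrite("pics/c6.png",cv2.resize(a,None,fx=6,fy=6,interpolation=cv2.INTER_CUBIC))
E
```

```text
delta [-0.0001 -0.0005 -0.0017] roll -0.038 now [641.7 -61.3  61.3] track [ 74.7 -29.5] [1.800e+02 1.000e-01 1.748e+02] F [-1.2  1.  -0.5] w 66.1 t 15.8
```

View pics/c6.png

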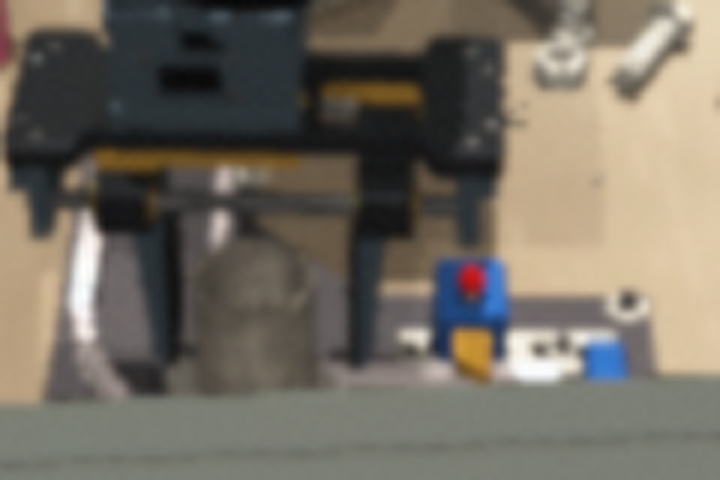

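The pipe (column ≈257) stands upright on the carrier between the open fingers (168 and 360), and the latch nose is at (470,350) ahead. Regripping and lifting 2 mm.

Emit:
{"api": "apply_moves", "payload": {
  "deltas": [
    [0, 0, 0, 0, -0.2],
    [0, 0, 0, 0, -0.2],
    [0, 0, 0, 0, -0.2],
    [0, 0, 0, 0, -0.2],
    [0, 0, 0, 0, -0.2]
  ]
}}

```text
time_s: 16.35
ee_pos: [641.8, -63.1, 61.4]
ee_rot: [-179.9, 0.1, 174.8]
force: [-1.0, -5.0, 0.3]
gripper_width: 47.4
gripper_force: 25.0
```

Emit:
{"api": "apply_moves", "payload": {
  "deltas": [
    [0, 0, -0.001, 0, -0.2],
    [0, 0, -0.002, 0, -0.2],
    [0, 0, -0.002, 0, -0.2]
  ]
}}

```text
time_s: 16.65
ee_pos: [641.4, -61.8, 62.8]
ee_rot: [180.0, 0.0, 174.8]
force: [1.9, -3.8, -4.7]
gripper_width: 47.5
gripper_force: 25.0
```

```bash
python3 go.py t 74.8 -30 63 177; python3 seg.py 74.8 -29.5 174.8 75.8,-27,178 76.7,-24.2,182 77.5,-21.5,186 78.2,-18.7,189 78.9,-15.8,192
```

```text
delta [-0.0003  0.     -0.0002] roll -0.038 now [641.4 -61.8  62.8] track [ 74.5 -30. ] [180.    0.  174.8] F [ 1.9 -3.8 -4.7] w 47.5 t 16.65
[-0.0009, 0.0025, -0.0559]
[-0.0017, 0.0054, -0.1257]
[-0.0024, 0.0081, -0.1955]
[-0.003, 0.0109, -0.2478]
[-0.0036, 0.0138, -0.3002]
```

Emit:
{"api": "apply_moves", "payload": {
  "deltas": [
    [-0.0009, 0.0022, 0, -0.06, -0.2],
    [-0.0016, 0.0048, 0, -0.13, -0.2],
    [-0.0023, 0.0075, 0, -0.2, -0.2],
    [-0.0029, 0.0102, 0, -0.26, -0.2],
    [-0.0034, 0.0128, 0, -0.31, -0.2]
  ]
}}

```text
time_s: 17.15
ee_pos: [645.7, -49.0, 62.6]
ee_rot: [180.0, -0.0, -167.3]
force: [2.0, -1.4, -3.2]
gripper_width: 47.7
gripper_force: 25.0
```

```bash
python3 go.py t 78.7 -16.8 63 192.6; python3 seg.py 78.7 -16.8 192.6 79.2,-14.2,196 79.6,-11.6,199 80,-9,202 80.3,-6.4,205 80.5,-3.8,208
```

```text
delta [-0.0007  0.0001 -0.0004] roll 0.002 now [645.7 -49.   62.6] track [ 78.1 -17.1] [ 180.    -0.  -167.3] F [ 2.  -1.4 -3.2] w 47.7 t 17.15
[-0.0012, 0.0024, -0.0593]
[-0.0023, 0.0048, -0.1117]
[-0.0033, 0.0072, -0.1641]
[-0.0043, 0.0096, -0.2164]
[-0.0052, 0.012, -0.2688]
```

Emit:
{"api": "apply_moves", "payload": {
  "deltas": [
    [-0.0014, 0.0024, 0, -0.06, -0.2],
    [-0.0027, 0.0048, 0, -0.11, -0.2],
    [-0.0039, 0.0072, 0, -0.165, -0.2],
    [-0.005, 0.0095, 0, -0.215, -0.2],
    [-0.006, 0.012, 0, -0.27, -0.2]
  ]
}}

```text
time_s: 17.65
ee_pos: [648.5, -36.2, 62.5]
ee_rot: [180.0, -0.1, -151.8]
force: [0.7, -4.3, -2.5]
gripper_width: 47.6
gripper_force: 25.0
```

```bash
python3 go.py t 81.3 -4 63 208; python3 seg.py 81.3 -4 208 81.6,-1,210 81.9,2,212 82.0,5,213 82.1,8,214 82.1,11,215
```

```text
delta [-0.001  -0.0004 -0.0005] roll 0.003 now [648.5 -36.2  62.5] track [80.2 -4.2] [ 1.800e+02 -1.000e-01 -1.518e+02] F [ 0.7 -4.3 -2.5] w 47.6 t 17.65
[-0.0018, 0.0024, -0.0349]
[-0.0036, 0.0048, -0.0698]
[-0.0052, 0.0074, -0.0873]
[-0.0069, 0.0099, -0.1047]
[-0.0084, 0.0124, -0.1222]
```

Emit:
{"api": "apply_moves", "payload": {
  "deltas": [
    [-0.0018, 0.0024, 0, -0.035, -0.2],
    [-0.0034, 0.005, 0, -0.07, -0.2],
    [-0.005, 0.0076, 0, -0.09, -0.2],
    [-0.0065, 0.0102, 0, -0.1, -0.2],
    [-0.008, 0.0126, 0, -0.12, -0.2]
  ]
}}

```text
time_s: 18.15
ee_pos: [650.0, -21.3, 62.9]
ee_rot: [-180.0, -0.0, -145.0]
force: [0.8, -4.0, -4.0]
gripper_width: 47.4
gripper_force: 25.0
```

```bash
python3 go.py t 81.7 11 63 215; python3 seg.py 81.7 11 215 81.7,13,214 81.7,15,213 81.7,17,212 81.7,19,211 81.7,21,210
```

```text
delta [-0.0007 -0.0003 -0.0001] roll -0.001 now [650.  -21.3  62.9] track [81.  10.8] [-180.   -0. -145.] F [ 0.8 -4.  -4. ] w 47.4 t 18.15
[-0.0012, 0.0016, 0.0175]
[-0.0025, 0.0032, 0.0349]
[-0.0037, 0.0047, 0.0524]
[-0.0049, 0.0063, 0.0698]
[-0.0062, 0.0079, 0.0873]
```

Emit:
{"api": "apply_moves", "payload": {
  "deltas": [
    [-0.0012, 0.0016, 0, 0, -0.2],
    [-0.0025, 0.0032, 0, 0, -0.2],
    [-0.0037, 0.0047, 0, 0, -0.2],
    [-0.0049, 0.0063, 0, 0, -0.2],
    [-0.0062, 0.0079, 0, 0, -0.2]
  ]
}}

```text
time_s: 18.65
ee_pos: [650.9, -11.0, 63.1]
ee_rot: [-180.0, 0.0, -145.1]
force: [2.1, -2.8, -3.4]
gripper_width: 47.4
gripper_force: 25.0
```

```bash
python3 go.py t 81.7 21 63 215
```

```text
delta [-0.0002 -0.0004  0.0001] roll -0.002 now [650.9 -11.   63.1] track [81.3 21.2] [-180.     0.  -145.1] F [ 2.1 -2.8 -3.4] w 47.4 t 18.65
```

Emit:
{"api": "apply_moves", "payload": {
  "deltas": [
    [-0.0014, 0.0014, 0, 0, -0.2],
    [-0.0027, 0.003, 0, 0, -0.2],
    [-0.0039, 0.0045, 0, 0, -0.2],
    [-0.0051, 0.0061, 0, 0, -0.2],
    [-0.0064, 0.0077, 0, 0, -0.2]
  ]
}}

```text
time_s: 19.15
ee_pos: [651.8, -2.6, 63.3]
ee_rot: [-179.8, -0.1, -145.0]
force: [2.9, -9.4, -3.1]
gripper_width: 47.7
gripper_force: 25.0
```

```bash
python3 go.py t 81.9 31 63 215
```

```text
delta [-0.001   0.001   0.0003] roll -0.001 now [651.8  -2.6  63.3] track [81.7 29.7] [-1.798e+02 -1.000e-01 -1.450e+02] F [ 2.9 -9.4 -3.1] w 47.7 t 19.15
```

The −9.4 N is the latch nose being met. I'll continue in small steps.

Emit:
{"api": "apply_moves", "payload": {
  "deltas": [
    [-0.0006, 0.0008, 0.0002, 0, -0.2],
    [-0.0012, 0.0016, 0.0002, 0, -0.2],
    [-0.0019, 0.0024, 0.0002, 0, -0.2],
    [-0.0025, 0.0032, 0.0002, 0, -0.2]
  ]
}}

```text
time_s: 19.55
ee_pos: [652.3, -0.8, 63.7]
ee_rot: [-179.7, -0.1, -145.0]
force: [2.8, -12.5, -0.7]
gripper_width: 47.5
gripper_force: 25.0
```

Emit:
{"api": "apply_moves", "payload": {
  "deltas": [
    [-0.0006, 0.0008, 0, 0, -0.2],
    [-0.0012, 0.0016, 0, 0, -0.2],
    [-0.0019, 0.0024, 0, 0, -0.2]
  ]
}}

```text
time_s: 19.85
ee_pos: [652.6, 1.8, 64.0]
ee_rot: [-179.6, -0.1, -145.0]
force: [2.3, -13.6, -0.0]
gripper_width: 47.4
gripper_force: 25.0
```

```bash
python3 go.py t 81.9 38 63 215
```

```text
delta [-0.0021  0.0034  0.0009] roll -0.0 now [652.6   1.8  64. ] track [82.3 34. ] [-1.796e+02 -1.000e-01 -1.450e+02] F [  2.3 -13.6  -0. ] w 47.4 t 19.85
```

Emit:
{"api": "apply_moves", "payload": {
  "deltas": [
    [0, 0, 0.0005, -0.05, -0.2],
    [-0.0003, 0.0004, 0.0005, 0.0, -0.2],
    [-0.0006, 0.0008, 0.0005, 0.05, -0.2],
    [-0.0006, 0.0008, 0.0005, 0, -0.2]
  ]
}}

```text
time_s: 20.25
ee_pos: [653.1, 3.7, 63.4]
ee_rot: [-179.7, -0.0, -145.0]
force: [1.7, -11.1, -0.4]
gripper_width: 47.4
gripper_force: 25.0
```

```bash
python3 go.py t 81.9 39 63 215
```

```text
delta [-0.0013  0.0029  0.0004] roll 0.0 now [653.1   3.7  63.4] track [82.7 36. ] [-179.7   -0.  -145. ] F [  1.7 -11.1  -0.4] w 47.4 t 20.25
```

Emit:
{"api": "apply_moves", "payload": {
  "deltas": [
    [-0.0007, 0.0008, 0, -0.04, -0.2],
    [-0.0014, 0.0015, 0, 0.0, -0.2],
    [-0.002, 0.0023, 0, 0.04, -0.2],
    [-0.0027, 0.003, 0, 0, -0.2]
  ]
}}

```text
time_s: 20.65
ee_pos: [653.4, 8.5, 63.2]
ee_rot: [-179.7, -0.0, -145.0]
force: [1.7, -10.4, -2.3]
gripper_width: 47.5
gripper_force: 25.0
```

```bash
python3 go.py t 82.5 43 63 215
```

```text
delta [-0.0011  0.002   0.0001] roll -0.0 now [653.4   8.5  63.2] track [82.8 40.8] [-179.7   -0.  -145. ] F [  1.7 -10.4  -2.3] w 47.5 t 20.65
```

Emit:
{"api": "apply_moves", "payload": {
  "deltas": [
    [-0.0007, 0.0008, 0, -0.04, -0.2],
    [-0.0014, 0.0015, 0, 0.0, -0.2],
    [-0.002, 0.0023, 0, 0.04, -0.2],
    [-0.0027, 0.003, 0, 0, -0.2]
  ]
}}

```text
time_s: 21.05
ee_pos: [653.7, 14.2, 62.7]
ee_rot: [-179.9, 0.1, -145.1]
force: [2.1, -5.9, -2.4]
gripper_width: 47.5
gripper_force: 25.0
```

```bash
python3 go.py t 82.5 43 63 215
```

```text
delta [ 0.0024 -0.0026 -0.0003] roll -0.001 now [653.7  14.2  62.7] track [82.8 46.5] [-1.799e+02  1.000e-01 -1.451e+02] F [ 2.1 -5.9 -2.4] w 47.5 t 21.05
```

Emit:
{"api": "apply_moves", "payload": {
  "deltas": [
    [-0.0006, 0.0008, 0, 0, -0.2],
    [-0.0012, 0.0016, 0, 0, -0.2],
    [-0.0019, 0.0024, 0, 0, -0.2]
  ]
}}

```text
time_s: 21.35
ee_pos: [653.9, 16.9, 62.7]
ee_rot: [-179.9, 0.0, -145.1]
force: [3.0, -6.2, -3.6]
gripper_width: 47.0
gripper_force: 25.0
```

Emit:
{"api": "apply_moves", "payload": {
  "deltas": [
    [-0.0006, 0.0008, 0, 0, -0.2],
    [-0.0012, 0.0016, 0, 0, -0.2],
    [-0.0012, 0.0016, 0, 0, -0.2]
  ]
}}

```text
time_s: 21.65
ee_pos: [654.0, 19.3, 62.8]
ee_rot: [-179.9, 0.1, -145.1]
force: [4.2, -4.8, -2.7]
gripper_width: 47.2
gripper_force: 25.0
```

```bash
python3 go.py t 82.5 43 63 215
```

```text
delta [ 0.0055 -0.0066 -0.0002] roll -0.001 now [654.   19.3  62.8] track [82.8 51.6] [-1.799e+02  1.000e-01 -1.451e+02] F [ 4.2 -4.8 -2.7] w 47.2 t 21.65
```

Emit:
{"api": "apply_moves", "payload": {
  "deltas": [
    [-0.001, 0.0005, 0, 0, -0.2],
    [-0.0016, 0.0013, 0, 0, -0.2],
    [-0.0016, 0.0013, 0, 0, -0.2]
  ]
}}

```text
time_s: 21.95
ee_pos: [654.3, 20.1, 62.7]
ee_rot: [-179.8, -0.0, -145.1]
force: [2.3, -7.4, -3.3]
gripper_width: 47.6
gripper_force: 25.0
```

Emit:
{"api": "apply_moves", "payload": {
  "deltas": [
    [-0.0006, 0.0008, 0, 0, -0.2],
    [-0.0012, 0.0016, 0, 0, -0.2],
    [-0.0012, 0.0016, 0, 0, -0.2]
  ]
}}

```text
time_s: 22.25
ee_pos: [654.4, 21.7, 62.9]
ee_rot: [-179.8, -0.1, -145.1]
force: [3.0, -9.3, -2.1]
gripper_width: 47.4
gripper_force: 25.0
```

The force is now rising from 5 to 7.4 to 9.3 N, which looks like buffer contact. The snap should come about 4 mm on.

Emit:
{"api": "apply_moves", "payload": {
  "deltas": [
    [-0.0006, 0.0008, 0, 0, -0.2],
    [-0.0009, 0.0012, 0, 0, -0.2],
    [-0.0009, 0.0012, 0, 0, -0.2]
  ]
}}

```text
time_s: 22.55
ee_pos: [654.5, 22.7, 62.9]
ee_rot: [-179.7, -0.1, -145.0]
force: [2.6, -9.8, -2.4]
gripper_width: 47.3
gripper_force: 25.0
```

Emit:
{"api": "apply_moves", "payload": {
  "deltas": [
    [-0.0006, 0.0008, 0, 0, -0.2],
    [-0.0009, 0.0012, 0, 0, -0.2],
    [-0.0009, 0.0012, 0, 0, -0.2]
  ]
}}

```text
time_s: 22.85
ee_pos: [654.6, 23.9, 63.0]
ee_rot: [-179.7, -0.1, -145.0]
force: [3.0, -11.4, -2.0]
gripper_width: 47.7
gripper_force: 25.0
```

Emit:
{"api": "apply_moves", "payload": {
  "deltas": [
    [-0.0006, 0.0008, 0, 0, -0.2],
    [-0.0006, 0.0008, 0, 0, -0.2],
    [-0.0006, 0.0008, 0, 0, -0.2]
  ]
}}

```text
time_s: 23.15
ee_pos: [654.7, 24.9, 63.0]
ee_rot: [-179.7, -0.1, -145.0]
force: [2.6, -10.9, -1.7]
gripper_width: 47.5
gripper_force: 25.0
```

Emit:
{"api": "apply_moves", "payload": {
  "deltas": [
    [-0.0006, 0.0008, 0, 0, -0.2],
    [-0.0006, 0.0008, 0, 0, -0.2],
    [-0.0006, 0.0008, 0, 0, -0.2]
  ]
}}

```text
time_s: 23.45
ee_pos: [654.3, 26.0, 62.9]
ee_rot: [-179.7, -0.1, -145.1]
force: [1.9, -11.0, -2.5]
gripper_width: 47.4
gripper_force: 25.0
```

A lateral drop suggests a snap. I'll check the knob's position in the images against the start (bolt out).

```bash
cat > knob.py <<'E'
from h import *
def red(a,r):
    y0,y1,x0,x1=r; c=a[y0:y1,x0:x1].astype(float); w=np.clip(c[...,2]-1.5*c[...,1]-30,0,None)*(c[...,2]>1.5*c[...,0])
    v,u=np.mgrid[y0:y1,x0:x1]; return np.round([(w*u).sum()/w.sum(),(w*v).sum()/w.sum(),w.sum()],2)
for n,r in(("side",(200,235,330,370)),("top",(160,190,285,315))):
    print(n,red(cv2.imread(f"pics/{n}0.png"),r),red(cams.grab_frame(n),r))
for d in(0,4): print([proj(n,[599.1-d,25.1,48]).round(2) for n in("side","top")])
E
python3 knob.py
```

```text
side [ 348.3   216.05 1481.  ] [nan nan  0.]
top [299.37 174.65 961.5 ] [nan nan  0.]
[array([348.12, 216.84]), array([299.18, 174.57])]
[array([347.97, 215.79]), array([299.16, 175.86])]knob.py:4: RuntimeWarning: invalid value encountered in scalar divide
  v,u=np.mgrid[y0:y1,x0:x1]; return np.round([(w*u).sum()/w.sum(),(w*v).sum()/w.sum(),w.sum()],2)
```

Emit:
{"api": "apply_moves", "payload": {
  "deltas": [
    [-0.0006, 0.0008, 0, 0, -0.2],
    [-0.0006, 0.0008, 0, 0, -0.2],
    [-0.0006, 0.0008, 0, 0, -0.2]
  ]
}}

```text
time_s: 23.85
ee_pos: [654.4, 26.2, 63.0]
ee_rot: [-179.7, -0.2, -145.0]
force: [1.5, -13.0, -1.4]
gripper_width: 47.5
gripper_force: 25.0
```

Emit:
{"api": "apply_moves", "payload": {
  "deltas": [
    [-0.0006, 0.0008, 0, 0, -0.2],
    [-0.0006, 0.0008, 0, 0, -0.2],
    [-0.0006, 0.0008, 0, 0, -0.2]
  ]
}}

```text
time_s: 24.15
ee_pos: [654.5, 26.4, 63.1]
ee_rot: [-179.6, -0.2, -145.0]
force: [2.5, -15.4, -1.2]
gripper_width: 47.4
gripper_force: 25.0
```

The force now climbs stiffly, so the buffer is solid and the carrier is past the snap point. Back off and test with a gentle pull.

Emit:
{"api": "apply_moves", "payload": {
  "deltas": [
    [0.0012, -0.0016, 0, 0, -0.2],
    [0.0025, -0.0032, 0, 0, -0.2],
    [0.0037, -0.0047, 0, 0, -0.2],
    [0.0049, -0.0063, 0, 0, -0.2]
  ]
}}

```text
time_s: 24.55
ee_pos: [653.1, 23.7, 62.4]
ee_rot: [179.9, 0.0, -145.1]
force: [0.8, 0.2, -2.3]
gripper_width: 47.1
gripper_force: 25.0
```

Emit:
{"api": "apply_moves", "payload": {
  "deltas": [
    [0.0012, -0.0016, 0, 0, -0.2],
    [0.0025, -0.0032, 0, 0, -0.2],
    [0.0025, -0.0032, 0, 0, -0.2]
  ]
}}

```text
time_s: 24.85
ee_pos: [653.2, 19.2, 62.3]
ee_rot: [179.9, -0.0, -145.1]
force: [-0.7, -0.1, -2.7]
gripper_width: 47.5
gripper_force: 25.0
```

Emit:
{"api": "apply_moves", "payload": {
  "deltas": [
    [0.0006, -0.0008, 0, 0, -0.2],
    [0.0012, -0.0016, 0, 0, -0.2],
    [0.0012, -0.0016, 0, 0, -0.2]
  ]
}}

```text
time_s: 25.15
ee_pos: [653.5, 17.2, 62.4]
ee_rot: [180.0, 0.0, -145.1]
force: [0.8, 2.0, -2.7]
gripper_width: 47.3
gripper_force: 24.9
```

Emit:
{"api": "apply_moves", "payload": {
  "deltas": [
    [0.0006, -0.0008, 0, 0, -0.2],
    [0.0009, -0.0012, 0, 0, -0.2],
    [0.0009, -0.0012, 0, 0, -0.2]
  ]
}}

```text
time_s: 25.45
ee_pos: [653.6, 16.2, 62.3]
ee_rot: [179.9, 0.1, -145.1]
force: [1.7, 4.7, -4.2]
gripper_width: 47.4
gripper_force: 24.9
```

Emit:
{"api": "apply_moves", "payload": {
  "deltas": [
    [0.0006, -0.0008, 0, 0, -0.2],
    [0.0006, -0.0008, 0, 0, -0.2],
    [0.0006, -0.0008, 0, 0, -0.2]
  ]
}}

```text
time_s: 25.75
ee_pos: [653.6, 15.9, 62.3]
ee_rot: [179.9, 0.1, -145.1]
force: [2.2, 7.0, -4.1]
gripper_width: 47.3
gripper_force: 24.9
```

It's held at 7 N of pull, so it's latched. I'll centre the pipe, lower, release slightly and lift.

Emit:
{"api": "apply_moves", "payload": {
  "deltas": [
    [-0.0015, 0.002, 0, 0, -0.2],
    [-0.0037, 0.0047, 0, 0, -0.2],
    [-0.0037, 0.0047, 0.0009, 0, -0.2],
    [-0.0037, 0.0047, 0.0009, 0, -0.2]
  ]
}}

```text
time_s: 26.15
ee_pos: [653.6, 20.0, 61.5]
ee_rot: [-180.0, -0.0, -145.1]
force: [0.3, -0.2, -1.9]
gripper_width: 47.3
gripper_force: 25.0
```

Emit:
{"api": "apply_moves", "payload": {
  "deltas": [
    [0, 0, 0, 0, 0.0],
    [0, 0, 0, 0, 0.2],
    [0, 0, 0, 0, 0.4],
    [0, 0, 0, 0, 0.4],
    [0, 0, 0, 0, 0.4]
  ]
}}

```text
time_s: 26.65
ee_pos: [653.9, 20.2, 61.8]
ee_rot: [-180.0, 0.0, -145.1]
force: [0.2, 0.3, 0.5]
gripper_width: 63.8
gripper_force: 0.0
```

Emit:
{"api": "apply_moves", "payload": {
  "deltas": [
    [0, 0, -0.015, 0, 0.4],
    [0, 0, -0.04, 0, 0.4],
    [0, 0, -0.08, 0, 0.4],
    [0, 0, -0.12, 0, 0.4],
    [0, 0, -0.15, 0, 0.4]
  ]
}}

```text
time_s: 27.15
ee_pos: [654.3, 20.3, 214.5]
ee_rot: [-179.9, 0.2, -145.1]
force: [0.8, 0.1, 0.0]
gripper_width: 64.0
gripper_force: 0.0
```

```bash
python3 go.py t -150 90 215 215; python3 - <<'E'
from h import *
a=cams.grab_frame("side")[170:250,270:390];cv2.imwrite("pics/c7.png",cv2.resize(a,None,fx=6,fy=6,interpolation=cv2.INTER_CUBIC))
E
```

```text
delta [ 0.1609  0.1727 -0.0013] roll -0.002 now [654.3  20.3 214.5] track [83.1 52.6] [-179.9    0.2 -145.1] F [0.8 0.1 0. ] w 64.0 t 27.15
```

View pics/c7.png

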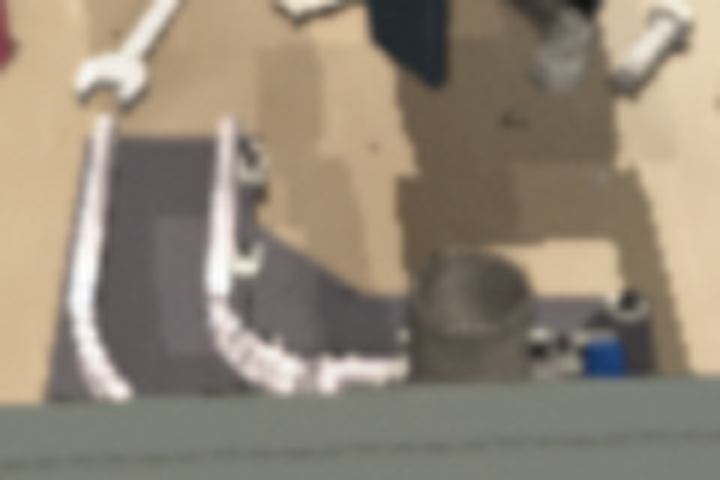

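The pipe stands upright at the station, at (470,310). I'll pull the arm back to see the latch knob from above.

Emit:
{"api": "apply_moves", "payload": {
  "deltas": [
    [0.16, 0.17, -0.05, 0, 0.4],
    [0.16, 0.17, -0.05, 0, 0.4],
    [0.16, 0.17, -0.05, 0, 0.4],
    [0.16, 0.17, -0.05, 0, 0.4],
    [0.16, 0.17, -0.05, 0, 0.4]
  ]
}}

```text
time_s: 27.7
ee_pos: [422.4, 68.4, 261.9]
ee_rot: [180.0, 0.0, -145.1]
force: [0.2, 0.5, 0.8]
gripper_width: 63.9
gripper_force: 0.0
```

```bash
python3 knob.py; python3 - <<'E'
from h import *
a=cams.grab_frame("top")[140:250,268:428]
cv2.imwrite("pics/c8.png",cv2.resize(a,None,fx=5,fy=5,interpolation=cv2.INTER_CUBIC))
E
```

```text
side [ 348.3   216.05 1481.  ] [nan nan  0.]
top [299.37 174.65 961.5 ] [ 299.36  174.57 1050.  ]
[array([348.12, 216.84]), array([299.18, 174.57])]
[array([347.97, 215.79]), array([299.16, 175.86])]knob.py:4: RuntimeWarning: invalid value encountered in scalar divide
  v,u=np.mgrid[y0:y1,x0:x1]; return np.round([(w*u).sum()/w.sum(),(w*v).sum()/w.sum(),w.sum()],2)
```

View pics/c8.png

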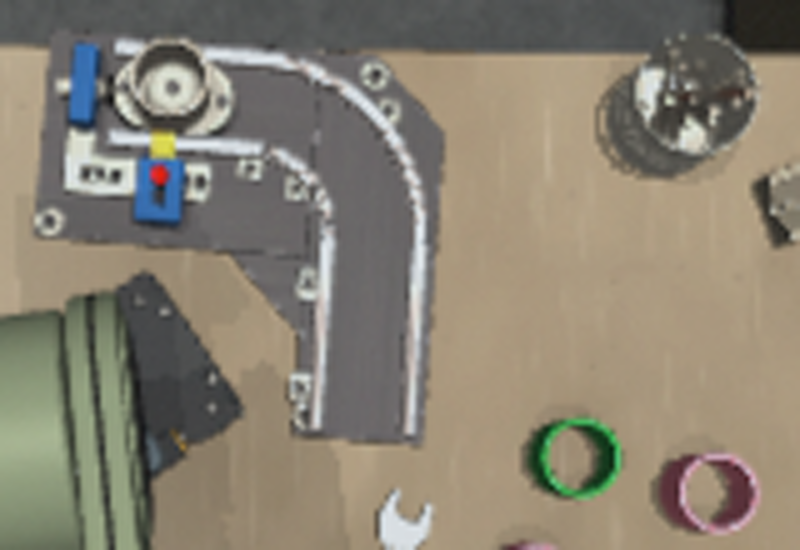

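The knob is back at its fully-out pixel (159,175). The carrier sits at the buffer with the pipe at (168,83) over the spigot, and the can and block haven't moved.

```bash
python3 -c "
from workcell import env
print(env.job_done())"
```

```text
the job is handed in; nothing more can be done
None
```

The pipe is over the spigot and the carrier is latched in the station (latch held under a 7 N pull and its knob is fully out); the can and block weren't moved, and the job is handed in at about 28 s with no verdict returned.

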